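# Close up the seasoning corner

### The arm

A 7-joint arm with a two-finger parallel gripper is mounted at the origin on the work surface. World frame = base frame: x ahead of the robot, y to its left, z up, the work surface at z = 0. Lengths are in m, angles in rad, forces in N, time in s.
With the tool pointing down it reaches from about 0.4 to 0.85 m from the base axis. Payload 4.5 kg.
Tool frame: the origin (TCP) lies on the mounting face of the last link; the fingertips stand 166 mm ahead of it and the grasp point (between the pads) lies 147 mm ahead of it; z points along the fingers, y is the line along which they close (so a half turn about z gives the same grasp; the last joint's range is limited). The gripper opens to 88 mm and grips with 3 to 60 N. Pads are 18 mm wide; open, the fingers measure 123 mm over their backs; the gripper's body (75 mm by 187 mm) begins 45 mm behind the grasp point.
Start: joints at [-1.261, 0.689, -0.195, 1.565, 0.157, 0.902, -0.215], TCP at [0.17, 0.601, 0.405] pointing down, gripper open.
Joint ranges: [-3.01, 3.01], [-0.46, 2.08], [-1.47, 1.51], [0.13, 2.56], [-1, 4.14], [0.04, 2.09], [-2.66, 2.66]. Speed limits (rad/s): [2.57, 2.57, 3.14, 3.14, 3.14, 3.14, 3.14].

### API

Orientations are given as a unit quaternion [x, y, z, w].
In Python, from plant import r, snapshot gives the robot as it stands. The module is installed in compiled form; this text tells all that it offers.
- The arm moves only by the tool move_arm, never from a script. Its argument "rows" is a list of rows, each a list of 5 numbers: the shift along the tool's x, y, z in m, then the turn about the tool's z in rad, then the finger opening in m, from 0 to 0.0881. In form: [[dx, dy, dz, spin, claw], ...]. A call has 1 to 10 rows; each row shifts and turns the commanded pose from where the row before left it, along the tool's axes as they then stand; what a row does not reach is not made up. A row lasts 1/12 s, in which the tool goes at most 41.7 mm and 7.16 degrees, less where a joint would pass 70% of its speed; a pose out of reach is approached as far as the arm can. A call with a gripper value outside its range is refused whole. The fingers move at their own pace and stop on an object; "newtons" is the grip in N (left out, the last holds). Time passes only in rows, so rows that do not move let the fingers close. It gives the time, the measured TCP pose, the force, the opening and the grip force at its end, in the units of the state.
- r.get_state(): the state, without advancing time (a new reading comes with each control period).
- snapshot(name): name is "scene" or "top"; returns a dict with "color" (420x560x3 uint8, red, green, blue), "depth" (420x560 float32, m along the optical axis (not along the pixel's ray), 0 where there is no reading), "mtx" (3x3 intrinsics, pixels), "eye" and "orientation" of the camera in the world. Camera axes: x right, y up, looking along -z (the intrinsics and any distortion apply to the point x, -y, -z); pixel columns grow to the right and rows downward; lengths in m; the calibration is good to about 2 mm. A picture is of the moment at which its call begins.
- r.finish_job(): hands the job in; it is judged then, once.
The state is a dict: "clock": time; "q": joint angles; "qd": joint speeds; "joint_torque": joint torques, N m; "tool_pos": TCP position; "eef_rot": TCP orientation; "contact_force": force on the tool from outside, world axes, zero at the start; "moment": the same for the moment, N m; "opening": opening from 0.0 (shut) to 1.0 (fully open); "finger_force": force on a finger pad.
Only numpy, scipy, OpenCV 4.12 (cv2) and the standard library are available. Lean on these libraries where they do the work, as an engineer would, in place of code of your own. Each camera call takes 0.05 s, during which the arm holds its last target. There are 200 camera calls.

### The job

Close up the butcher's seasoning corner with your fingertips only: push the narrow drawer fully shut with its two shakers still standing inside, and slide the steel cover of the ingredient box by its black upright tab until the open half with the garlic is fully covered. Leave the wide drawer standing open just as it is. Do not pick up anything, and do not disturb the other things on the table.

Things in the scene. Friction and masses are not known exactly. Their poses are not given: they have to be found in the camera images.
- narrow_front (a point): Front of the drawer of the 105 mm wide steel unit (fixed, 180 mm deep, 100 high, yaw within 0.12 rad). Point: middle of the front edge of its pull lip, a 4 mm strip 93 mm long, 91 mm above the table, 14 mm out from the flat front (8 to 94 mm high). Moves with the drawer. x: into the unit, the closing way; y: left along the front; z up. To be shut.
- narrow_drawer (a joint): How far the narrow drawer is open, m: 0 is fully home, at its stop (lip edge then 24 mm in front of the unit). Starts 0.055 to 0.09; slides with about 2 N of friction and stays where left. Drawer walls reach 57 mm above the table, its bottom lies at 16 mm.
- wide_front (a point): Front of the drawer of the 170 mm wide steel unit (fixed, 180 mm deep, 100 high, yaw within 0.12 rad). Point: middle of the front edge of its pull lip, a 4 mm strip 158 mm long, 91 mm above the table, 14 mm out from the flat front (8 to 94 mm high). Moves with the drawer. x: into the unit, the closing way; y: left along the front; z up. Leave it open as it is.
- tab (a point): Black upright tab on the steel cover: 60 mm (x), 8 mm thick (y), from 102 to 140 mm above the table. Point: on its centre line, 125 mm above the table. The box is steel, 180 (x) by 200 mm (y), fixed, yaw within 0.12 rad; guide rims on its front and back edges reach 106 mm, the tab stands 45 mm in front of its middle line. The cover closes along -y of this frame and opens along +y; z up.
- cover (a joint): How far the cover is open, m: 0 is fully closed, at its stop, over the open half of the box; up to 0.098. Starts 0.05 to 0.095; slides with about 2 N of friction and stays where left.
- shaker1: Shaker of glass with a steel cap, 33 mm across and 57 mm high, loose, standing upright in the narrow drawer, side by side with the other. Origin at the centre of its underside, z up through the cap.
- shaker2: Shaker of glass with a steel cap, 33 mm across and 57 mm high, loose, standing upright in the narrow drawer, side by side with the other. Origin at the centre of its underside, z up through the cap.
- jar: Closed jar, 48 mm across, 70 mm high, standing on the rear half of the narrow unit's top (its top 170 mm above the table). Origin under its centre. Leave alone.
- dish: Small steel dish, 70 mm across, 40 mm high, standing on the rear half of the wide unit's top. Origin under its centre. Leave alone.
- whetstone: Grey whetstone 55 x 110 x 24 mm lying in the wide drawer. Origin under its centre. Leave alone.
- bowl: Steel bowl 140 mm across, 60 mm high, on the table at the left. Origin under its centre. Leave alone.
- oil: Amber glass bottle 60 mm across, 130 mm high, on the table at the right. Origin under its centre. Leave alone.
- skimmer: Flat kitchen spatula, 250 mm long, lying on the table at the right. Origin on its underside. Leave alone.
Things that resemble listed ones, but are neither listed nor needed, are in the scene too. Leave any blue or orange look-alike of the part that bears narrow_front alone.

How it is judged:
At the end, for the whole second after the job is handed in: Narrow drawer and cover each within 6 mm of fully shut; both shakers upright (within 0.3 rad), at rest on the bottom of the narrow drawer; wide drawer within 10 mm of where it stood; jar, dish, whetstone, bowl, bottle and spatula within 30 mm of where they stood (value of joint each of narrow_drawer, cover below 0.006 m and distance of wide_front from where it was at the start of the episode below 0.01 m and angle between each of shaker1, shaker2's own z axis and vertical below 0.3 rad and linear speed of each of shaker1, shaker2 below 0.03 m/s and x of shaker1 in the frame of narrow_front between 0.02 and 0.18 m and height (world z) of each of shaker1, shaker2 below 0.03 m and x of shaker2 in the frame of narrow_front between 0.02 and 0.18 m and distance of each of jar, dish, bowl, oil, skimmer, whetstone from where it was at the start of the episode below 0.03 m); the robot touches nothing.
It fails at once if a shaker is lifted off the drawer's bottom (by more than 20 mm) or knocked over (height (world z) of any of shaker1, shaker2 above 0.036 m or angle between any of shaker1, shaker2's own z axis and vertical above 0.7 rad).
It fails at once if another thing is picked up (by more than 30 mm) or shoved more than 50 mm (distance of any of jar, dish, bowl, oil, skimmer, whetstone from where it was at the start of the episode above 0.05 m or height (world z) of any of jar, dish above 0.13 m or height (world z) of any of bowl, oil, skimmer above 0.03 m or height (world z) of whetstone above 0.046 m).
It fails at once if the wide drawer is moved by more than 15 mm (distance of wide_front from where it was at the start of the episode above 0.015 m).
It also fails if it takes over 42 s, if anything falls off the work surface, if the arm or the gripper's body presses on something with over 40 N, if the wrist force passes 120 N, or if a joint passes its speed limit or range.

## Working session

There is one attempt and no reset: what is moved stays moved. The work goes in short steps, Python scripts to look and compute and a tool call to move; the robot and the scene stay as the last step left them, time stands still between calls to the robot, and variables do not carry over. Pictures are saved under pics/ and viewed, at most 10 in all, crops included, and the job is handed in when it is done.

Besides the shell and the picture viewer there is one more tool, called in YAML: its name, and indented under it one key for each argument. move_arm: Moves the arm, as the interface text tells. Its arguments: {"type":"object","properties":{"rows":{"type":"array"},"newtons":{"type":"number"}},"required":["rows"]}

```bash
mkdir -p pics
cat > h.py <<'E'
import numpy as np, cv2, pickle
from scipy.spatial.transform import Rotation as R
from plant import r, snapshot
def snap(name,tag):
    s=snapshot(name); pickle.dump(s,open(f'{tag}.pkl','wb'))
    cv2.imwrite(f'pics/{tag}.png',cv2.cvtColor(s['color'],cv2.COLOR_RGB2BGR)); return s
def load(tag): return pickle.load(open(f'{tag}.pkl','rb'))
def rot(o):
    o=np.array(o,float); return o if o.shape==(3,3) else R.from_quat(o).as_matrix()
def cloud(s):
    d=s['depth']; K=np.array(s['mtx']); v,u=np.mgrid[:d.shape[0],:d.shape[1]]
    p=np.stack([(u-K[0,2])/K[0,0]*d,-(v-K[1,2])/K[1,1]*d,-d],-1)
    return p@rot(s['orientation']).T+np.array(s['eye'])
E
python3 - <<'E'
from h import *
for n in('scene','top'):
    s=snap(n,n+'0'); print(s.keys(),s['mtx'],s['eye'],s['orientation'])
print(r.get_state())
E
```

```text
dict_keys(['color', 'depth', 'mtx', 'eye', 'orientation']) [[492.20520133   0.         283.31662696]
 [  0.         492.20520133 212.4817265 ]
 [  0.           0.           1.        ]] [1.08991724 0.91126353 1.09359923] [0.1080335  0.39364236 0.87512016 0.25988299]
dict_keys(['color', 'depth', 'mtx', 'eye', 'orientation']) [[391.66033664   0.         275.89576482]
 [  0.         391.66033664 204.60956767]
 [  0.           0.           1.        ]] [0.36221254 0.02138514 1.10602829] [ 0.05851643 -0.06173654 -0.69553553  0.71343868]
{'clock': 0.1, 'q': array([-1.26121549,  0.68990074, -0.19455063,  1.56619215,  0.15732435,
        0.90249178, -0.21510411]), 'qd': array([-0.00017712, -0.00121485,  0.00032358, -0.00349217,  0.00039479,
       -0.00019143,  0.00107257]), 'joint_torque': array([-3.44685861e-03, -5.28504252e+01, -1.27171978e+00, -1.53837043e+01,
       -5.26432937e-02,  1.99672279e-03,  3.09054099e-05]), 'tool_pos': array([0.17012317, 0.60111397, 0.40400317]), 'eef_rot': array([ 1.37401824e-01,  9.90515069e-01, -7.96658842e-04, -5.34821024e-05]), 'contact_force': array([-0.75389969,  0.64197875,  0.27473443]), 'moment': array([-0.00109399,  0.02347656,  0.03505978]), 'finger_force': 0.0, 'opening': 1.0036994730781288}
```

View pics/scene0.png

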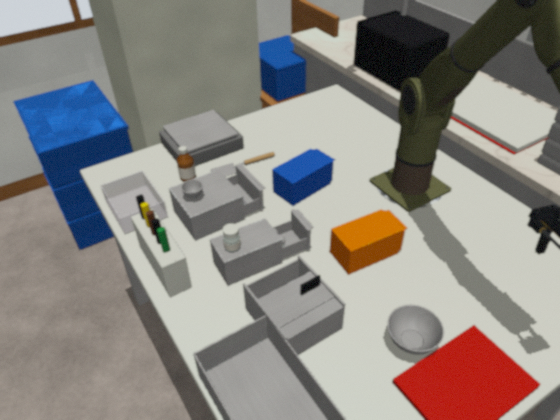

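View pics/top0.png

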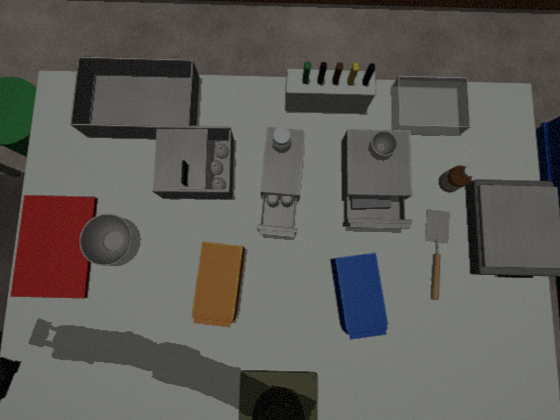

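The top view has world x up and y to the left. These could be taken for the narrow drawer's front:
- grey narrow unit with jar and two shakers, lip at (278,232)
- wide grey unit, lip at (377,225)
- orange block (220,285)
- blue block (360,295)

I choose (278,232). The tab is at (185,172), with the garlic half to its right (-y).

Run:
```python
from h import *
s=load('top0'); P=cloud(s)
im=cv2.cvtColor(s['color'],cv2.COLOR_RGB2BGR)[115:245,145:315]
cv2.imwrite('pics/c1.png',cv2.convertScaleAbs(cv2.resize(im,None,fx=4.5,fy=4.5,interpolation=cv2.INTER_CUBIC),alpha=1.6))
def show(name,u0,u1,v0,v1,z0,z1):
    q=P[v0:v1,u0:u1].reshape(-1,3); q=q[(q[:,2]>z0)&(q[:,2]<z1)]
    if len(q)<5: print(name,len(q));return
    rc=cv2.minAreaRect(q[:,:2].astype(np.float32)*1000)
    print(name,len(q),'mean',q.mean(0).round(4),'z',np.percentile(q[:,2],[5,50,95]).round(4),'rect',np.round(cv2.boxPoints(rc)).tolist(),np.round(rc[1]),round(rc[2],1))
show('lip',250,305,222,242,.08,.1)
show('unit',255,310,120,203,.094,.106)
show('boxrim',148,240,120,205,.09,.112)
show('tab',175,195,150,195,.115,.15)
show('shakers',255,305,190,212,.062,.08)
show('jar',265,300,118,160,.155,.18)
show('shaker L',260,279,190,212,.05,.08);show('shaker R',280,300,190,212,.05,.08)
show('widelip',335,415,215,235,.08,.1)
for t in('scene0',):
    Q=cloud(load(t)); q=Q[265:300,295:325].reshape(-1,3); q=q[(q[:,2]>.113)&(q[:,2]<.15)]; print('tab scene',len(q),q.mean(0) if len(q) else '')
    q=Q[205:260,285:320].reshape(-1,3); q=q[(q[:,2]>.084)&(q[:,2]<.1)]; rc=cv2.minAreaRect(q[:,:2].astype(np.float32)*1000);print('lip scene',len(q),q.mean(0),cv2.boxPoints(rc).round().tolist())
```

```text
lip 347 mean [0.4686 0.0175 0.0923] z [0.0892 0.0922 0.0956] rect [[453.0, -32.0], [478.0, -33.0], [484.0, 67.0], [459.0, 68.0]] [100.  24.] 86.6
unit 2212 mean [0.645  0.0044 0.0993] z [0.0963 0.0993 0.1023] rect [[563.0, -41.0], [743.0, -53.0], [750.0, 52.0], [570.0, 63.0]] [105. 181.] 86.3
boxrim 3636 mean [0.6543 0.2699 0.1003] z [0.0935 0.1009 0.1059] rect [[561.0, 367.0], [565.0, 145.0], [766.0, 149.0], [763.0, 370.0]] [201. 221.] 0.9
tab 119 mean [0.6078 0.2575 0.1344] z [0.1188 0.1376 0.1416] rect [[579.0, 262.0], [579.0, 254.0], [638.0, 255.0], [638.0, 264.0]] [59.  9.] 1.4
shakers 220 mean [0.558  0.0126 0.071 ] z [0.0658 0.0714 0.0748] rect [[542.0, 62.0], [544.0, -41.0], [573.0, -40.0], [572.0, 62.0]] [ 29. 102.] 0.7
jar 245 mean [0.6995 0.0108 0.1684] z [0.1618 0.169  0.1723] rect [[679.0, 30.0], [680.0, -10.0], [723.0, -9.0], [722.0, 31.0]] [43. 40.] 1.5
shaker L 146 mean [0.5563 0.0362 0.068 ] z [0.0554 0.0706 0.0749] rect [[524.0, 59.0], [528.0, 13.0], [580.0, 18.0], [576.0, 63.0]] [52. 46.] 5.0
shaker R 138 mean [ 0.5562 -0.0127  0.0673] z [0.0533 0.0704 0.0746] rect [[526.0, -32.0], [569.0, -43.0], [581.0, 4.0], [537.0, 14.0]] [48. 45.] 75.8
widelip 582 mean [ 0.4953 -0.2511  0.0924] z [0.0893 0.0924 0.0955] rect [[483.0, -168.0], [483.0, -336.0], [508.0, -336.0], [507.0, -168.0]] [ 25. 168.] 0.3
tab scene 191 [0.61048415 0.26119321 0.13073763]
lip scene 227 [0.47259712 0.02309091 0.0934792 ] [[420.0, -9.0], [472.0, -37.0], [575.0, 150.0], [523.0, 178.0]]
```

View pics/c1.png

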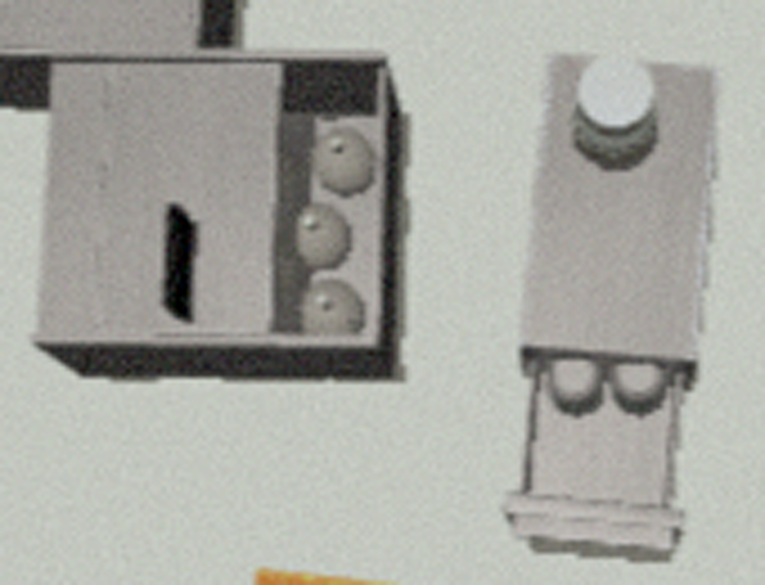

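The crop confirms the choice. The narrow drawer's lip is at about (278,231), with two shakers standing by the unit's front, and the lip edge lies 110 mm in front of the unit, so it is open about 86 mm. The tab's top is at (0.608, 0.258), 59 x 9 mm, which matches. I'll do the cover first: spin, close the fingers and move to the +y side of the tab.

move_arm:
  rows:
    - [0,0,0,-0.1,0]
    - [0,0,0,-0.1,0]
    - [0,0,0,-0.093,0]
    - [-0.031,-0.019,0,0,0]
    - [-0.031,-0.019,0,0,0]
    - [-0.031,-0.019,0,0,0]
    - [-0.031,-0.019,0,0,0]
    - [-0.031,-0.019,0,0,0]
    - [-0.031,-0.019,0,0,0]
    - [-0.031,-0.019,0,0,0]
  newtons: 20

```text
clock: 0.93
tool_pos: [0.3908, 0.4708, 0.4044]
eef_rot: [-0.009, 1.0, -0.0, -0.0]
contact_force: [-0.3, 0.7, 0.3]
opening: 0.268
finger_force: 0.0
```

move_arm:
  rows:
    - [-0.031,-0.019,0,0,0]
    - [-0.031,-0.019,0,0,0]
    - [-0.031,-0.019,0,0,0]
    - [-0.031,-0.019,0,0,0]
    - [-0.031,-0.019,0,0,0]
    - [-0.031,-0.019,0,0,0]
    - [-0.031,-0.019,0,0,0]
    - [0,0,0,0,0]
    - [0,0,0,0,0]
    - [0,0,0,0,0]

```text
clock: 1.77
tool_pos: [0.6081, 0.3432, 0.4041]
eef_rot: [-0.009, 1.0, 0.0, -0.001]
contact_force: [-0.5, -0.1, -0.1]
opening: 0.002
finger_force: 0.0
```

move_arm:
  rows:
    - [0,-0.02,0.02,0,0]
    - [0,-0.02,0.03,0,0]
    - [0,0,0.03,0,0]
    - [0,0,0.024,0,0]
    - [0,0,0.01,0,0]
    - [0,0,0.008,0,0]
    - [0,0,0,0,0]
    - [0,0,0,0,0]

```text
clock: 2.43
tool_pos: [0.6092, 0.3041, 0.2837]
eef_rot: [-0.009, 1.0, 0.001, 0.001]
contact_force: [-0.2, 0.1, 1.0]
opening: 0.008
finger_force: 0.0
```

move_arm:
  rows:
    - [0,-0.005,0,0,0]
    - [0,-0.005,0,0,0]
    - [0,-0.005,0,0,0]
    - [0,-0.005,0,0,0]
    - [0,-0.005,0,0,0]
    - [0,-0.005,0,0,0]
    - [0,-0.005,0,0,0]
    - [0,0,0,0,0]

```text
clock: 3.1
tool_pos: [0.6103, 0.2668, 0.283]
eef_rot: [-0.008, 1.0, -0.0, 0.0]
contact_force: [-0.2, 0.5, -0.5]
opening: 0.007
finger_force: 0.2
```

move_arm:
  rows:
    - [0,-0.005,0,0,0]
    - [0,-0.005,0,0,0]
    - [0,-0.005,0,0,0]
    - [0,0,0,0,0]

```text
clock: 3.43
tool_pos: [0.6105, 0.2513, 0.2827]
eef_rot: [-0.008, 1.0, -0.001, -0.0]
contact_force: [-0.3, -0.4, -0.4]
opening: 0.004
finger_force: 0.2
```

Run:
```python
from h import *
s=snap('scene','s2'); snap('top','t2'); print(r.get_state()['contact_force'],r.get_state()['tool_pos'])
im=cv2.imread('pics/s2.png')[220:360,220:360]
b=cv2.imread('pics/t2.png')[90:230,130:270]
cv2.imwrite('pics/c2.png',cv2.convertScaleAbs(cv2.resize(np.hstack([im,b]),None,fx=2.8,fy=2.8,interpolation=cv2.INTER_CUBIC),alpha=1.4))
```

```text
[-0.74018616 -0.16633686  0.41802762] [0.61015637 0.25182186 0.28237596]
```

View pics/c2.png

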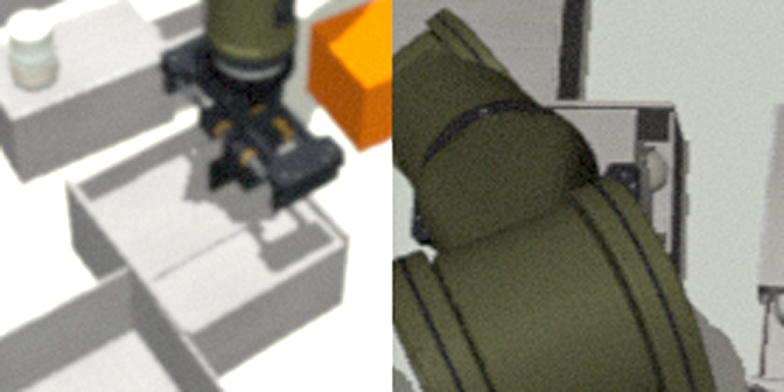

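The picture shows the cover following: its edge moved from column 207 to about 218 in the top view, and the gap to the box wall is about 12 px (roughly 30 mm). I'll keep pushing.

move_arm:
  rows:
    - [0,-0.005,0,0,0]
    - [0,-0.005,0,0,0]
    - [0,-0.005,0,0,0]
    - [0,-0.004,0,0,0]
    - [0,-0.003,0,0,0]
    - [0,0,0,0,0]

```text
clock: 4.03
tool_pos: [0.6105, 0.2296, 0.2825]
eef_rot: [-0.008, 1.0, -0.001, -0.0]
contact_force: [-0.2, 0.2, 0.3]
opening: 0.007
finger_force: 0.0
```

move_arm:
  rows:
    - [0,-0.003,0,0,0]
    - [0,-0.003,0,0,0]
    - [0,0,0,0,0]

```text
clock: 4.28
tool_pos: [0.6107, 0.2242, 0.2827]
eef_rot: [-0.008, 1.0, -0.0, -0.0]
contact_force: [-1.5, 0.9, -0.2]
opening: 0.005
finger_force: 0.4
```

move_arm:
  rows:
    - [0,-0.003,0,0,0]
    - [0,-0.003,0,0,0]
    - [0,0,0,0,0]

```text
clock: 4.53
tool_pos: [0.6109, 0.2181, 0.2827]
eef_rot: [-0.008, 1.0, -0.0, -0.0]
contact_force: [-1.4, 1.5, -0.2]
opening: 0.007
finger_force: 0.5
```

move_arm:
  rows:
    - [0,-0.003,0,0,0]
    - [0,0,0,0,0]

```text
clock: 4.7
tool_pos: [0.6109, 0.2155, 0.2828]
eef_rot: [-0.008, 1.0, -0.0, 0.0]
contact_force: [0.4, 0.6, -1.4]
opening: 0.004
finger_force: 0.3
```

Run:
```python
from h import *
s=snap('top','t3'); P=cloud(s); print(r.get_state()['contact_force'])
s=snap('scene','s3'); Q=cloud(s)
# top profile along y behind the arm shadow: rows where rim/cover/garlic visible
for v in (135,140,145,150):
    print(v,[(u,round(float(P[v,u,1]),3),round(float(P[v,u,2]),3)) for u in range(204,238,3)])
```

```text
[-1.06195128  1.74142603 -1.11566937]
135 [(204, 0.111, 0.646), (207, 0.107, 0.648), (210, 0.103, 0.647), (213, 0.1, 0.646), (216, 0.097, 0.64), (219, 0.177, 0.099), (222, 0.168, 0.101), (225, 0.159, 0.106), (228, 0.152, 0.102), (231, 0.149, 0.061), (234, 0.147, 0.002), (237, 0.139, -0.0)]
140 [(204, 0.108, 0.659), (207, 0.104, 0.661), (210, 0.1, 0.662), (213, 0.097, 0.66), (216, 0.094, 0.656), (219, 0.092, 0.648), (222, 0.167, 0.103), (225, 0.159, 0.102), (228, 0.151, 0.101), (231, 0.149, 0.058), (234, 0.147, 0.0), (237, 0.138, -0.002)]
145 [(204, 0.105, 0.674), (207, 0.101, 0.673), (210, 0.098, 0.675), (213, 0.094, 0.673), (216, 0.092, 0.668), (219, 0.089, 0.661), (222, 0.089, 0.639), (225, 0.159, 0.1), (228, 0.151, 0.103), (231, 0.148, 0.058), (234, 0.146, -0.001), (237, 0.138, -0.005)]
150 [(204, 0.102, 0.685), (207, 0.099, 0.686), (210, 0.095, 0.686), (213, 0.092, 0.684), (216, 0.09, 0.679), (219, 0.088, 0.668), (222, 0.087, 0.653), (225, 0.142, 0.224), (228, 0.135, 0.22), (231, 0.128, 0.223), (234, 0.146, -0.002), (237, 0.137, 0.0)]
```

The cover already reaches the box's edge, so I'll push gently until the stop shows in the force.

move_arm:
  rows:
    - [0,-0.002,0,0,0]
    - [0,-0.002,0,0,0]
    - [0,0,0,0,0]

```text
clock: 5.05
tool_pos: [0.6107, 0.2145, 0.2829]
eef_rot: [-0.01, 1.0, 0.003, 0.001]
contact_force: [-0.5, 7.4, -2.8]
opening: 0.004
finger_force: 3.3
```

move_arm:
  rows:
    - [0,-0.002,0,0,0]
    - [0,0,0,0,0]
    - [0,0,0,0,0]

```text
clock: 5.3
tool_pos: [0.6106, 0.2141, 0.2829]
eef_rot: [-0.01, 1.0, 0.004, 0.001]
contact_force: [0.4, 10.2, -3.5]
opening: 0.005
finger_force: 4.6
```

The cover is at its stop: the arm stalled with force rising to 10 N. I'll back off, lift, and go in front of the narrow drawer.

move_arm:
  rows:
    - [0,0.01,0,0,0]
    - [0,0.015,0,0,0]
    - [0,0,-0.03,0,0]
    - [0,0,-0.04,0,0]
    - [0,0,-0.03,0.083,0]
    - [0,0,0,0,0]
    - [0,0,0,0,0]

```text
clock: 5.88
tool_pos: [0.6111, 0.2355, 0.3849]
eef_rot: [0.033, 0.999, 0.0, 0.002]
contact_force: [-0.4, 0.6, -0.6]
opening: 0.007
finger_force: 0.0
```

Run:
```python
from h import *
st=r.get_state(); M=R.from_quat(st['eef_rot']).as_matrix(); print(st['tool_pos'],M.round(3).tolist())
print('delta tool',(M.T@(np.array([.415,.0205,.383])-st['tool_pos'])).round(4))
P=cloud(load('top0')); print('orange z',np.percentile(P[245:320,200:240,2],95))
```

```text
[0.61111072 0.2354564  0.38494305] [[-0.998, 0.066, 0.004], [0.066, 0.998, 0.001], [-0.004, 0.001, -1.0]]
delta tool [ 0.1816 -0.2274  0.0009]
orange z 0.10225202488127672
```

move_arm:
  rows:
    - [0.0227,-0.0284,0,0,0]
    - [0.0227,-0.0284,0,0,0]
    - [0.0227,-0.0284,0,0,0]
    - [0.0227,-0.0284,0,0,0]
    - [0.0227,-0.0284,0,0,0]
    - [0.0227,-0.0284,0,0,0]
    - [0.0227,-0.0284,0,0,0]
    - [0.0227,-0.0284,0,0,0]
    - [0,0,0,0,0]
    - [0,0,0,0,0]

```text
clock: 6.72
tool_pos: [0.4129, 0.0185, 0.3819]
eef_rot: [0.034, 0.999, -0.001, -0.002]
contact_force: [0.9, 1.1, 0.2]
opening: 0.004
finger_force: 0.0
```

move_arm:
  rows:
    - [0,0,0.03,0,0]
    - [0,0,0.04,0,0]
    - [0,0,0.04,0,0]
    - [0,0,0.025,0,0]
    - [0,0,0.012,0,0]
    - [0,0,0,0,0]
    - [0,0,0,0,0]

```text
clock: 7.3
tool_pos: [0.416, 0.0213, 0.2355]
eef_rot: [0.032, 0.999, 0.0, -0.001]
contact_force: [0.3, 0.3, 0.6]
opening: 0.006
finger_force: 0.0
```

Run:
```python
from h import *
s=snap('scene','s4'); snap('top','t4')
b=cv2.imread('pics/t4.png')[110:250,130:330]; a=cv2.imread('pics/s4.png')[180:320,200:400]
cv2.imwrite('pics/c4.png',cv2.convertScaleAbs(cv2.resize(np.hstack([a,b]),None,fx=2,fy=2,interpolation=cv2.INTER_CUBIC),alpha=1.4))
```

```text
(no output)
```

View pics/c4.png

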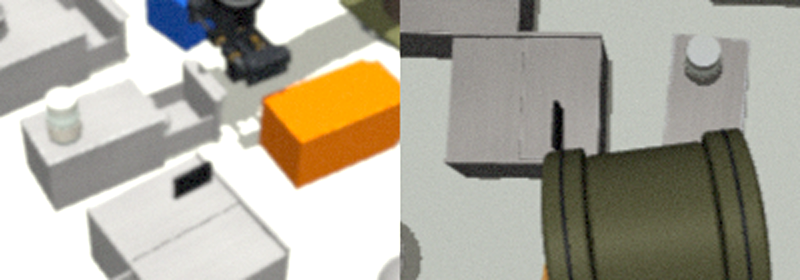

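The box is fully covered: the cover reaches the right wall and no garlic is visible at (580,100) of the crop. The fingers stand in front of the narrow lip. Next I'll push the drawer slowly.

move_arm:
  rows:
    - [-0.006,0,0,0,0]
    - [-0.006,0,0,0,0]
    - [-0.004,0,0,0,0]
    - [-0.003,0,0,0,0]
    - [-0.002,0,0,0,0]
    - [-0.002,0,0,0,0]
    - [-0.002,0,0,0,0]
    - [-0.002,0,0,0,0]
    - [-0.002,0,0,0,0]
    - [-0.002,0,0,0,0]

```text
clock: 8.23
tool_pos: [0.4464, 0.0182, 0.2364]
eef_rot: [0.033, 0.999, -0.0, -0.001]
contact_force: [-2.6, 1.1, 1.1]
opening: 0.007
finger_force: 1.9
```

move_arm:
  rows:
    - [-0.002,0,0,0,0]
    - [-0.0025,0,0,0,0]
    - [-0.003,0,0,0,0]
    - [-0.003,0,0,0,0]
    - [-0.003,0,0,0,0]
    - [-0.003,0,0,0,0]
    - [-0.003,0,0,0,0]
    - [-0.003,0,0,0,0]
    - [-0.003,0,0,0,0]
    - [-0.003,0,0,0,0]

```text
clock: 9.07
tool_pos: [0.475, 0.0163, 0.2363]
eef_rot: [0.033, 0.999, 0.0, -0.001]
contact_force: [-2.1, 0.3, 0.9]
opening: 0.005
finger_force: 1.1
```

move_arm:
  rows:
    - [-0.003,0,0,0,0]
    - [-0.003,0,0,0,0]
    - [-0.003,0,0,0,0]
    - [-0.003,0,0,0,0]
    - [-0.003,0,0,0,0]
    - [-0.003,0,0,0,0]
    - [-0.003,0,0,0,0]
    - [-0.003,0,0,0,0]
    - [-0.002,0,0,0,0]
    - [-0.002,0,0,0,0]

```text
clock: 9.9
tool_pos: [0.503, 0.0145, 0.2363]
eef_rot: [0.033, 0.999, 0.0, -0.001]
contact_force: [-1.9, 1.8, 1.0]
opening: 0.005
finger_force: 1.1
```

Contact is at 2 N, as expected. About 30 mm remain.

move_arm:
  rows:
    - [-0.002,0,0,0,0]
    - [-0.002,0,0,0,0]
    - [-0.002,0,0,0,0]
    - [-0.002,0,0,0,0]
    - [-0.002,0,0,0,0]
    - [-0.002,0,0,0,0]
    - [-0.002,0,0,0,0]
    - [-0.002,0,0,0,0]
    - [-0.002,0,0,0,0]
    - [-0.002,0,0,0,0]

```text
clock: 10.73
tool_pos: [0.5229, 0.0132, 0.2363]
eef_rot: [0.033, 0.999, 0.0, -0.001]
contact_force: [-1.5, 1.2, 1.6]
opening: 0.004
finger_force: 1.1
```

move_arm:
  rows:
    - [-0.001,0,0,0,0]
    - [-0.001,0,0,0,0]
    - [-0.001,0,0,0,0]
    - [-0.001,0,0,0,0]
    - [-0.001,0,0,0,0]
    - [-0.001,0,0,0,0]
    - [-0.001,0,0,0,0]
    - [-0.001,0,0,0,0]

```text
clock: 11.4
tool_pos: [0.5307, 0.0126, 0.2363]
eef_rot: [0.033, 0.999, 0.0, -0.001]
contact_force: [-2.5, 1.1, 0.3]
opening: 0.005
finger_force: 1.0
```

move_arm:
  rows:
    - [-0.001,0,0,0,0]
    - [-0.001,0,0,0,0]
    - [-0.001,0,0,0,0]
    - [-0.001,0,0,0,0]
    - [0,0,0,0,0]

```text
clock: 11.82
tool_pos: [0.533, 0.0126, 0.2362]
eef_rot: [0.033, 0.999, -0.0, -0.003]
contact_force: [-5.9, 2.1, 5.5]
opening: 0.001
finger_force: 3.5
```

move_arm:
  rows:
    - [-0.001,0,0,0,0]
    - [-0.001,0,0,0,0]
    - [-0.001,0,0,0,0]
    - [0,0,0,0,0]

```text
clock: 12.15
tool_pos: [0.5339, 0.0127, 0.2361]
eef_rot: [0.032, 0.999, -0.001, -0.005]
contact_force: [-11.1, 3.2, 10.9]
opening: 0.007
finger_force: 6.4
```

The drawer is at its stop, at x = 0.533 as predicted. Now I'll back off, lift and clear the view.

move_arm:
  rows:
    - [0.005,0,0,0,0]
    - [0.01,0,0,0,0]
    - [0.02,0,0,0,0]
    - [0.02,0,0,0,0]
    - [0,0,-0.03,0,0]
    - [0,0,-0.04,0,0]
    - [0,0,-0.04,0,0]
    - [0,0.035,-0.01,0,0]
    - [0,0.035,0,0,0]
    - [0,0.035,0,0,0]

```text
clock: 12.98
tool_pos: [0.4913, 0.1204, 0.3581]
eef_rot: [0.035, 0.999, 0.0, 0.002]
contact_force: [1.1, -0.6, -0.0]
opening: 0.006
finger_force: 0.0
```

move_arm:
  rows:
    - [0,0.035,0,0,0]
    - [0,0.035,0,0,0]
    - [0,0.035,0,0,0]
    - [0,0.035,0,0,0]
    - [0,0.035,0,0,0]
    - [0,0.035,0,0,0]
    - [0,0.035,0,0,0]
    - [0,0.035,0,0,0]
    - [0,0,0,0,0]
    - [0,0,0,0,0]

```text
clock: 13.82
tool_pos: [0.508, 0.4021, 0.3562]
eef_rot: [0.032, 1.0, 0.001, -0.0]
contact_force: [0.4, -0.8, 0.6]
opening: 0.006
finger_force: 0.0
```

Run:
```python
from h import *
s=snap('scene','s5'); s=snap('top','t5'); P=cloud(s); P0=cloud(load('top0'))
def rect(P,u0,u1,v0,v1,z0,z1):
    q=P[v0:v1,u0:u1].reshape(-1,3); q=q[(q[:,2]>z0)&(q[:,2]<z1)]
    rc=cv2.minAreaRect(q[:,:2].astype(np.float32)*1000); return len(q),q.mean(0).round(4),cv2.boxPoints(rc).round().tolist()
print('lip+unit',rect(P,255,310,120,240,.085,.106))
print('wide',rect(P0,335,415,215,235,.08,.1)[1],rect(P,335,415,215,235,.08,.1)[1])
print('tab',rect(P,180,225,150,200,.118,.15)); print(r.get_state()['tool_pos'],r.get_state()['contact_force'])
```

```text
lip+unit (2550, array([0.633 , 0.0054, 0.0984]), [[539.0, -40.0], [744.0, -53.0], [750.0, 52.0], [545.0, 65.0]])
wide [ 0.4953 -0.2511  0.0924] [ 0.4952 -0.2512  0.0923]
tab (107, array([0.6071, 0.1959, 0.135 ]), [[580.0, 201.0], [580.0, 192.0], [640.0, 194.0], [640.0, 202.0]])
[0.50906702 0.39863261 0.35603932] [ 0.24204645 -1.0218311   0.47219079]
```

View pics/t5.png

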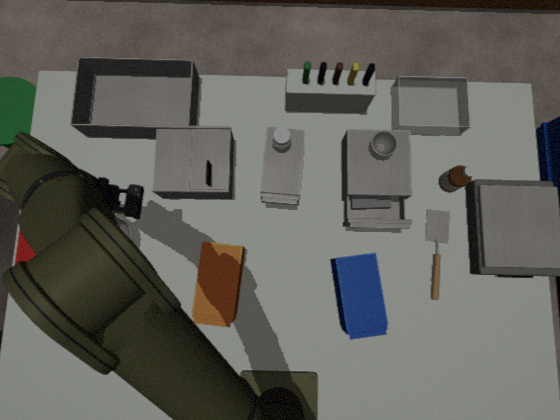

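The picture shows the narrow drawer shut (lip edge at (280,200), about 25 mm in front of the unit) and the cover closed over the garlic, with the tab at (209,172). The wide drawer is unmoved, and the arm is clear of everything. I'll hand in.

```bash
python3 -c "
from plant import r
print(r.finish_job())"
```

```text
the job is handed in; nothing more can be done
None
```

I handed in the job with the narrow drawer and the cover both pushed to their stops and the wide drawer within 1 mm of its start; the shakers can't be seen inside the shut drawer, and no verdict came back.

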